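Wedge the door closer's sprung arm at its fitting mark

ROBOT

A 7-joint arm with a two-finger parallel gripper is mounted at the origin on the work surface. World frame = base frame: x ahead of the robot, y to its left, z up, the work surface at z = 0. Lengths are in m, angles in rad, forces in N, time in s.
With the tool pointing down it reaches from about 0.425 to 0.925 m from the base axis. Payload 6.8 kg.
Tool frame: the origin (TCP) lies midway between the tips of the shut fingers; the grasp point (between the pads) lies 19 mm behind it; z points along the fingers, y is the direction in which the jaws open and shut (so a half turn about z gives the same grasp; the last joint's range is limited). The gripper opens to 88 mm and grips with 3 to 60 N. Pads are 20 mm wide; open, the fingers measure 115 mm over their backs; the gripper's body (75 mm by 178 mm) begins 61 mm behind the grasp point.
Start: joints at [-1.354, 0.477, 0.022, 1.555, -0.011, 1.109, -0.083], TCP at [0.215, 0.64, 0.192] pointing down, gripper open.
Joint ranges: [-2.96, 2.96], [-0.34, 2.1], [-1.41, 1.46], [0.24, 2.44], [-1.37, 4.51], [0.17, 1.92], [-2.96, 2.96]. Speed limits (rad/s): [2.39, 2.39, 3.14, 3.14, 3.14, 3.14, 3.14].

INTERFACE

Orientations are given as a unit quaternion [w, x, y, z].
In Python, from station import arm gives the robot as it stands.
- The arm moves only by the tool carry_out, never from a script. Its argument "deltas" is a list of rows, each a list of 2 entries, a list of its own where there are three numbers: the shift along the tool's x, y, z in units of 500 mm (1.0 is 500 mm), then the turn, a rotation vector about the tool's x, y, z in units of 90 degrees (1.0 is 90 degrees). In form: [[[tx, ty, tz], [ax, ay, az]], ...]. A call has 1 to 10 rows; each row is the pose to reach, as a shift and turn from the pose commanded when the call began, along the tool's axes at that moment; what a row does not reach only later rows make up. A row lasts 1/8 s, in which the tool goes at most 62.5 mm and 10.7 degrees, less where a joint would pass 70% of its speed; a pose out of reach is approached as far as the arm can. A call with a number of a shift or a turn outside -1 to 1 is refused whole. A call with a gripper value outside its range is refused whole. "fingers" is the gripper's target within -1 to 1 (fully open at 1, half-way at 0, shut at -1), set as the call begins (left out, the last holds). The fingers move at their own pace and stop on an object; "force" is the grip in N (left out, the last holds). Time passes only in rows, so rows that repeat a pose let the fingers close. It gives the time, the measured TCP pose, the force and the opening at its end, in the units of the state.
- arm.observe(): the state, without advancing time (a new reading comes with each control period).
- arm.grab_frame(name): name is "scene" or "top" or "wrist"; returns the picture (480x640x3 uint8, red, green, blue); there is no depth.
- arm.camera_params(name): a dict with "camera_matrix" (3x3 intrinsics, pixels), "R" (3x3) and "t" (3): a world point X has camera coordinates R X + t. Camera axes: x right, y down, z forward; pixel columns grow to the right and rows downward; lengths in m; the calibration is good to about 2 mm. The wrist camera is an equidistant fisheye: a pixel r from the principal point sees the ray r / f radians off the axis. A picture is of the moment at which its call begins: read the wrist's pose just before it. camera_params takes no time and is no camera call; for the wrist camera it gives the pose at the moment of the call.
- arm.close_job(): hands the job in, once; it reports no verdict.
The state is a dict: "time": time; "joint_pos": joint angles; "qd": joint speeds; "joint_efforts": joint torques, N m; "tcp_pos": TCP position; "orientation": TCP orientation; "contact_force": force on the tool from outside, world axes, zero at the start; "moment": the same for the moment, N m; "finger_gap": opening from 0.0 (shut) to 1.0 (fully open).
Only numpy, scipy, OpenCV 4.12 (cv2) and the standard library are available. Lean on these libraries where they do the work, as an engineer would, in place of code of your own. Each camera call takes 0.05 s, during which the arm holds its last target. There are 200 camera calls.

TASK

Get the door closer ready for fitting: pick up the wooden wedge by its grip block, lay it flat on the setting plate with its straight side against the fence, and slide it thin end first between fence and roller so that it pushes the sprung arm round until the pointer stands at the marker clip on the scale, then let go and leave it wedged there. Be gentle: feel for the fence, which gives under more than 10 N, and never press the wedge on the fixture as a whole with more than 30 N; stop at the marker without going noticeably past it, move the arm with the wedge alone, and leave the clip and everything else on the console where it is.

Things in the scene. Friction and masses are not known exactly. Their poses are not given: they have to be found in the camera images.
- gauge: the door closer's aluminium setting plate, fixed to the console, 8 mm thick; spans x -100..130, y -40..220 mm in its own frame (origin on the console under the plate, z up). The wedge is pushed in along the plate's +x, between the fence and the sprung arm's roller
- fence: the fence; origin and axes are the plate's. Its steel bar (plate x -100..50 mm, 12 mm thick, top 28 mm above the console) has its working face towards +y. The face lies along x somewhere between y -9 and +9 mm: the bar is clamped differently each time, its place is not measured (this pose does not tell it) and must be felt for
- crank: sprung steel L-shaped arm on a vertical pivot under a grey housing (52 mm across, top 60 mm above the console). Origin on the pivot, at plate x 70, y 34 mm. One leg (70 mm, towards -x) ends in the roller, the other (139 mm, towards +y) is the pointer. Travel 0.27 rad, off its rest stop as the roller leaves the fence; roller force about 2 N at rest, 4 N at 0.15 rad
- roller (a point): centre of the black roller, 16 mm in diameter, top 28 mm above the console. At rest it is at plate x 0, y 27 mm: a gap of 10 to 28 mm to the fence face. Pushed away from the fence it moves to the plate's +y
- pointer_tip (a point): tip of the arm's thin pointer, at the inner edge of the white scale (black ticks about 7 mm apart), 21 mm above the console. It sweeps to the plate's +x, twice as far as the roller moves
- marker (a point): where the pointer tip stands when it points exactly at the nose of the marker clip, a small dark steel clip straddling the white scale. The clip's place differs each time, 10 to 21 mm along the scale from the pointer's rest. Its x axis lies along the sweep, in the direction in which the pointer advances
- wedge: loose wooden wedge, 80 to 170 g, 20 mm tall, lying flat. Origin on its underside below the grip block's centre; x to the thin end, z up. Straight side y -14 mm, x -18..105 mm. Thickness in y 42 mm up to x 15, then tapering evenly to 6 mm at x 105 (slope on +y). Grip block 30 (x) by 22 mm (y), top 61 mm up: pinched on its x faces, fingertips over 22 mm up clear bar and roller
- pen_cup: brushed aluminium pen cup, 72 mm across, 100 mm tall, with pens. Bystander; origin at the centre of its underside
- keys: three keys on a small ring, lying flat, about 75 mm long. Bystander; origin at the ring
- nazar: round blue glass nazar ornament lying flat on the setting plate, 72 mm across, 10 mm thick. Bystander; origin at the centre of its underside
- torch: black plastic torch, 145 mm long, 40 mm thick, lying along its x axis. Bystander; origin under its middle
- spoon_rest: stainless steel spoon rest: dish 96 mm across, 16 mm tall, with a flat handle to its -x. Bystander; origin under the dish
There are look-alikes about, which are no part of the job. There is more than one size of the wedge; the one meant has the size given above.

How it is judged:
By the outcome, as a careful person would: the job done as asked, in the order asked, and still so for the second after the job is handed in, with the robot touching nothing.
It also fails if it takes over 56 s, if anything falls off the work surface, if the arm or the gripper's body presses on something with over 40 N, if the wrist force passes 120 N, or if a joint passes its speed limit or range.

## Working session

There is one attempt and no reset: what is moved stays moved. The work goes in short steps, Python scripts to look and compute and a tool call to move; the robot and the scene stay as the last step left them, time stands still between calls to the robot, and variables do not carry over. Pictures are saved under pics/ and viewed, about 8 in all and at most 12, crops included, and the job is handed in when it is done.

Besides the shell and the picture viewer there is one more tool, called after "Call:" as name([rows], argument=value, ...), one row to a line, values as JSON. carry_out: Moves the arm, as the interface text tells. Its arguments: {"type":"object","properties":{"deltas":{"type":"array"},"fingers":{"type":"number"},"force":{"type":"number"}},"required":["deltas"]}

```bash
ls; mkdir -p pics; python3 - <<'E'
from station import arm
import cv2
print(arm.observe())
for n in("scene","top"):
    cv2.imwrite(f"pics/{n}0.png",arm.grab_frame(n)[:,:,::-1])
    print(n,arm.camera_params(n))
E
```

```text
pics
{'time': 0.0, 'joint_pos': array([-1.35405775,  0.47779573,  0.0223248 ,  1.55648229, -0.01148906,
        1.10928812, -0.0831028 ]), 'qd': array([ 0.00049427,  0.00153718, -0.00011606, -0.0002174 , -0.00057899,
        0.00172415,  0.00048026]), 'joint_efforts': array([ 1.01455647e-03, -5.82850850e+01,  1.53507762e+00, -2.72615004e+01,
       -5.43703430e-02,  1.69666117e-02,  1.51351742e-04]), 'tcp_pos': array([0.21522877, 0.63905191, 0.19117141]), 'orientation': array([-7.94772268e-05,  1.61687978e-01,  9.86841500e-01, -9.19295300e-04]), 'contact_force': array([-0.2848357 ,  0.08488393,  0.30397555]), 'moment': array([ 0.01154274,  0.02688952, -0.01028961]), 'finger_gap': 0.9997757946690511}
scene {'camera_matrix': array([[544.94784418,   0.        , 325.23296349],
       [  0.        , 544.94784418, 231.3463888 ],
       [  0.        ,   0.        ,   1.        ]]), 'R': array([[-0.06258811,  0.99802369, -0.00560662],
       [ 0.60719199,  0.03361867, -0.79384361],
       [-0.79208624, -0.05308947, -0.60809612]]), 't': array([-0.00930407, -0.29901999,  1.71371455])}
top {'camera_matrix': array([[498.44178275,   0.        , 321.91428514],
       [  0.        , 498.44178275, 237.98606355],
       [  0.        ,   0.        ,   1.        ]]), 'R': array([[-0.00751317, -0.99989617,  0.01229668],
       [-0.99428364,  0.00616012, -0.10659314],
       [ 0.10650632, -0.01302724, -0.99422668]]), 't': array([0.04233385, 0.58318535, 1.15723591])}
```

View pics/top0.png

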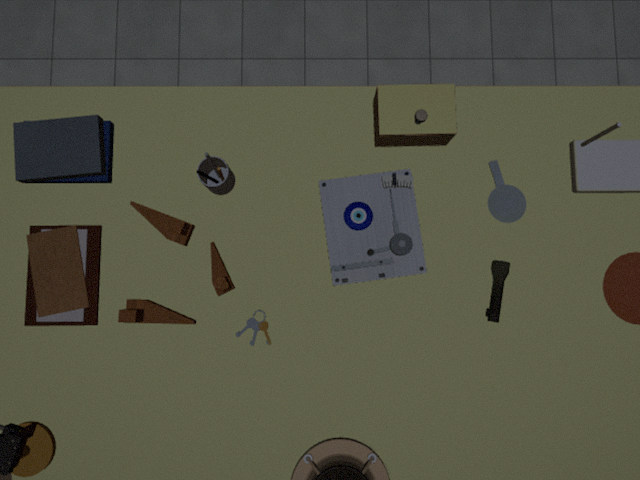

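View pics/scene0.png

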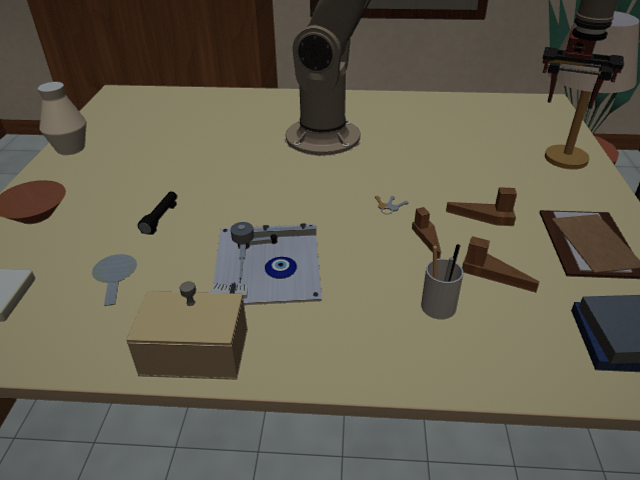

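Three wedges are in the top view, at (165,222), (220,270) and (158,312). The plate is at about (372,228), with the fence at the bottom, the roller at (370,252), the pivot at (400,244) and the scale with its clip at (396,180). Next I measure these more closely.

```bash
cat > h.py <<'E'
import numpy as np, cv2
from station import arm
def ray(name,px,z,P=None):
    """pixel(s) -> world points on plane z"""
    P=P or arm.camera_params(name); K=P["camera_matrix"];R=np.array(P["R"]);t=np.array(P["t"])
    px=np.atleast_2d(np.array(px,float)); d=np.c_[(px-K[:2,2])/[K[0,0],K[1,1]],np.ones(len(px))]
    if name=="wrist":
        r=np.linalg.norm(d[:,:2],axis=1,keepdims=True)
        d=np.c_[d[:,:2]/np.maximum(r,1e-9)*np.sin(r),np.cos(r)]
    c=-R.T@t; w=d@R
    return c+w*((z-c[2])/w[:,2:3])
def proj(name,X,P=None):
    P=P or arm.camera_params(name); K=P["camera_matrix"]
    c=np.atleast_2d(X)@np.array(P["R"]).T+P["t"]
    if name=="wrist":
        rho=np.linalg.norm(c[:,:2],axis=1,keepdims=True); th=np.arctan2(rho,c[:,2:3])
        m=c[:,:2]/np.maximum(rho,1e-9)*th
    else: m=c[:,:2]/c[:,2:3]
    return m*[K[0,0],K[1,1]]+K[:2,2]
E
python3 - <<'E'
from h import *
im=cv2.imread("pics/top0.png"); P=arm.camera_params("top")
hsv=cv2.cvtColor(im,cv2.COLOR_BGR2HSV)
# plate
m=((hsv[...,1]<60)&(hsv[...,2]>70)).astype(np.uint8)
m[:, :300]=0;m[:,440:]=0;m[:160]=0;m[300:]=0
m=cv2.morphologyEx(m,cv2.MORPH_CLOSE,np.ones((9,9)))
c=max(cv2.findContours(m,0,2)[0],key=cv2.contourArea)
r=cv2.minAreaRect(c);b=cv2.boxPoints(r);W=ray("top",b,.008)
print("plate px",b.round(1).tolist());print(W.round(4).tolist(),[np.linalg.norm(W[i]-W[i-1]).round(4) for i in range(4)])
# wedges
m=((hsv[...,0]<15)&(hsv[...,1]>110)&(hsv[...,2]>30)).astype(np.uint8)
m[:,:105]=0;m[:,300:]=0;m[:190]=0;m[340:]=0
for c in cv2.findContours(m,0,2)[0]:
    if cv2.contourArea(c)<150: continue
    t=cv2.minEnclosingTriangle(c)[1][:,0]; W=ray("top",t,.01)
    b=cv2.minAreaRect(c);Wb=ray("top",cv2.boxPoints(b),.01)
    print("wedge",cv2.contourArea(c),b,[np.linalg.norm(Wb[i]-Wb[i-1]).round(4) for i in range(4)]);print(t.round(1).tolist(),W.round(3).tolist())
a=cv2.resize(im[160:295,310:440],None,fx=4,fy=4,interpolation=2)
w=cv2.resize(im[235:300,200:242],None,fx=6,fy=6,interpolation=2)
o=np.zeros((540,800,3),np.uint8);o[:540,:520]=a;o[:390,530:782]=w
cv2.imwrite("pics/c1.png",cv2.convertScaleAbs(o,alpha=1.7))
E
```

```text
plate px [[300.0, 160.0], [439.0, 160.0], [439.0, 299.0], [300.0, 299.0]]
[[0.78, 0.0907, 0.008], [0.7785, -0.2537, 0.008], [0.4366, -0.2425, 0.008], [0.4391, 0.0917, 0.008]] [np.float64(0.3408), np.float64(0.3444), np.float64(0.3421), np.float64(0.3342)]
wedge 861.5 ((156.14651489257812, 311.2857666015625), (74.28327941894531, 22.044036865234375), 1.4688007831573486) [np.float64(0.1757), np.float64(0.0519), np.float64(0.1766), np.float64(0.0519)]
[[132.1999969482422, 292.8999938964844], [111.5999984741211, 321.20001220703125], [202.89999389648438, 323.5]] [[0.457, 0.492, 0.01], [0.39, 0.538, 0.01], [0.383, 0.322, 0.01]]
wedge 442.0 ((215.5360870361328, 268.2061767578125), (50.767311096191406, 17.46395492553711), 66.03751373291016) [np.float64(0.1228), np.float64(0.0417), np.float64(0.1231), np.float64(0.0414)]
[[212.60000610351562, 297.70001220703125], [233.5, 287.20001220703125], [210.5, 235.3000030517578]] [[0.444, 0.3, 0.01], [0.468, 0.251, 0.01], [0.594, 0.308, 0.01]]
wedge 811.5 ((158.0077362060547, 223.07989501953125), (65.54957580566406, 21.53874397277832), 21.03750991821289) [np.float64(0.1599), np.float64(0.0521), np.float64(0.1607), np.float64(0.0519)]
[[181.1999969482422, 252.0], [192.60000610351562, 224.8000030517578], [125.80000305175781, 199.1999969482422]] [[0.554, 0.377, 0.01], [0.62, 0.351, 0.01], [0.684, 0.515, 0.01]]
```

View pics/c1.png

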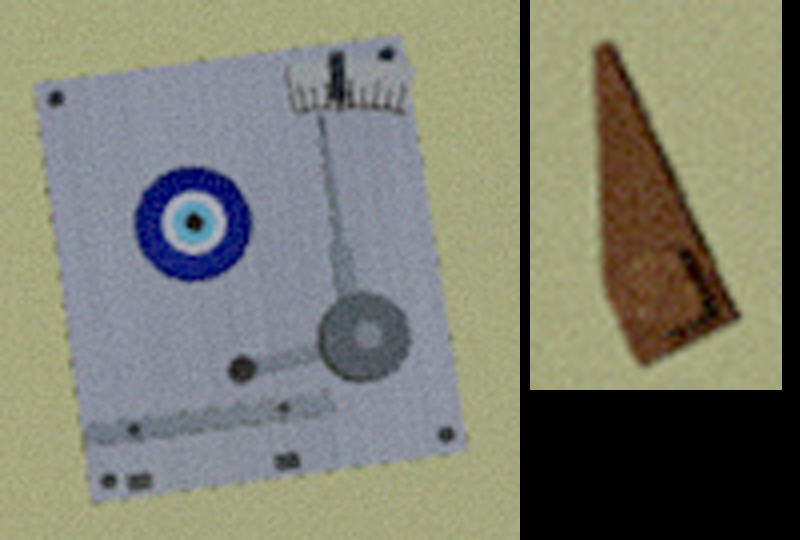

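```bash
cat >> h.py <<'E'
from scipy.spatial.transform import Rotation as Ro
def move(pos,yaw,base=None):
    """print delta row for TCP pos and yaw(deg) of tool y, tool pointing down; base=(pos,quat) commanded"""
    s=arm.observe(); p,q=base or (s["tcp_pos"],s["orientation"])
    A=Ro.from_quat(np.r_[q[1:],q[0]]); a=np.radians(yaw)
    y=np.array([np.cos(a),np.sin(a),0]);z=np.array([0,0,-1.]);x=np.cross(y,z)
    B=Ro.from_matrix(np.c_[x,y,z])
    print("row",(A.inv().apply(np.array(pos)-p)/.5).round(4).tolist(),((A.inv()*B).as_rotvec()/(np.pi/2)).round(4).tolist())
def rigid2(model,world):
    """model (mm->m) 2D to world 2D; returns yaw deg, t, residuals"""
    m=np.array(model);w=np.array(world);mc=m.mean(0);wc=w.mean(0);a=m-mc;b=w-wc
    th=np.arctan2((a[:,0]*b[:,1]-a[:,1]*b[:,0]).sum(),(a*b).sum())
    R=np.array([[np.cos(th),-np.sin(th)],[np.sin(th),np.cos(th)]])
    return np.degrees(th),wc-R@mc,w-(m@R.T+wc-R@mc)
E
python3 - <<'E'
from h import *
px=np.array([(35,85),(402,37),(468,452),(93,500)])/4+[310,160]-.375
W=ray("top",px,.008)[:,:2]
M=np.array([(-100,220),(130,220),(130,-40),(-100,-40)])/1e3
print("plate",rigid2(M,W))
# wedge at top crop: thin tip right, tail right (straight side), tail left
w=np.array([(609,42),(738,318),(645,365)])/np.array([6,6])-[530/6,0]+[200,235]-.4
W=ray("top",w,.015)[:,:2]; print(W)
y,t,r=rigid2(np.array([(105,-14),(-18,-14),(-18,28)])/1e3,W);print("wedge",y,t,r)
move([t[0],t[1],.2],y)
E
```

```text
plate (np.float64(-82.73849816187565), array([ 0.52298451, -0.08092458]), array([[-0.0013182 , -0.00040155],
       [-0.00126203,  0.00073795],
       [ 0.00036804,  0.00037694],
       [ 0.0022122 , -0.00071334]]))
[[0.57804446 0.30097259]
 [0.46744829 0.24808799]
 [0.44916474 0.28469788]]
wedge 25.85393105231201 [0.47752126 0.26788968] [[-7.23116473e-05 -1.06601427e-04]
 [ 2.02881216e-05  6.46436958e-04]
 [ 5.20235258e-05 -5.39835531e-04]]
row [-0.7341, -0.5364, -0.0165] [-0.0009, 0.0004, 0.506]
```

Call:
carry_out([
  [[-0.734,-0.536,-0.016],[0,0,0.506]],
  [[-0.734,-0.536,-0.016],[0,0,0.506]],
  [[-0.734,-0.536,-0.016],[0,0,0.506]],
  [[-0.734,-0.536,-0.016],[0,0,0.506]],
  [[-0.734,-0.536,-0.016],[0,0,0.506]],
  [[-0.734,-0.536,-0.016],[0,0,0.506]],
  [[-0.734,-0.536,-0.016],[0,0,0.506]],
  [[-0.734,-0.536,-0.016],[0,0,0.506]],
  [[-0.734,-0.536,-0.016],[0,0,0.506]],
  [[-0.734,-0.536,-0.016],[0,0,0.506]],
], fingers=1)

```text
time: 1.35
tcp_pos: [0.4764, 0.2707, 0.1999]
orientation: [-0.001, 0.53, 0.848, -0.0]
contact_force: [-0.2, -0.4, 0.1]
finger_gap: 1.0
```

```bash
python3 - <<'E'
from h import *
s=arm.observe();print(s["time"],s["tcp_pos"],s["orientation"],s["qd"].round(3))
cv2.imwrite("pics/w1.png",arm.grab_frame("wrist")[:,:,::-1]);P=arm.camera_params("wrist");print(P)
for h,xs in((.061,15),):
  pass
a=np.radians(25.85);R=np.array([[np.cos(a),-np.sin(a)],[np.sin(a),np.cos(a)]])
t=[.4775,.2679]
m=np.array([(105,-14),(-18,-14),(-18,28),(15,28),(105,-8)])/1e3
print(proj("wrist",np.c_[m@R.T+t,np.full(5,.02)],P).round(0).tolist())
m=np.array([(-15,-11),(15,-11),(15,11),(-15,11)])/1e3
print(proj("wrist",np.c_[m@R.T+t,np.full(4,.061)],P).round(0).tolist())
E
```

```text
1.35 [0.47638144 0.27074229 0.19985157] [-5.22352760e-04  5.29736241e-01  8.48162273e-01 -1.51863707e-05] [-0.009  0.001 -0.002 -0.001  0.001  0.001  0.005]
{'camera_matrix': array([[371.64829954,   0.        , 320.88570159],
       [  0.        , 371.64829954, 248.85585157],
       [  0.        ,   0.        ,   1.        ]]), 'R': array([[ 8.98445101e-01,  4.39085632e-01, -4.56378114e-04],
       [ 4.18703973e-01, -8.56426784e-01,  3.02026732e-01],
       [ 1.32224744e-01, -2.71545525e-01, -9.53299347e-01]]), 't': array([-0.54617274, -0.00522073,  0.40960773])}
[[420.0, 235.0], [304.0, 234.0], [304.0, 194.0], [336.0, 194.0], [421.0, 229.0]]
[[305.0, 243.0], [337.0, 243.0], [338.0, 220.0], [305.0, 219.0]]
```

View pics/w1.png

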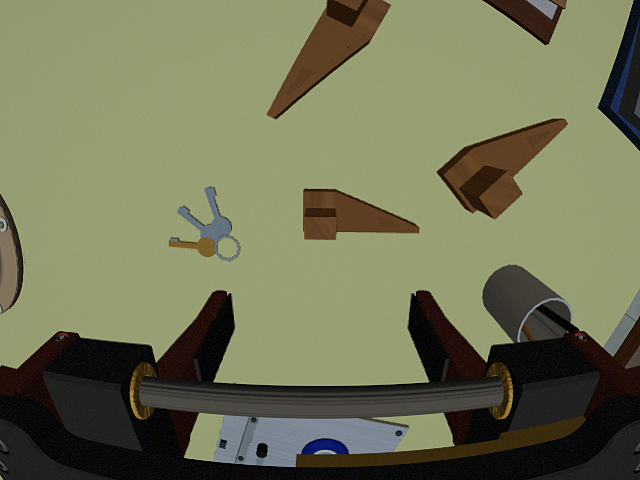

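The wrist view shows the wedge where predicted: the tip at (419,233) against a predicted (420,235), and the grip block at (304–336, 217–240). The keys, with their ring at (228,247), clear the fingers. I descend now.

```bash
python3 - <<'E'
from h import *
move([.4778,.269,.026],25.85)
E
```

```text
row [-0.0049, 0.0012, 0.3478] [-0.0004, -0.0005, 0.0023]
```

```bash
python3 - <<'E'
from h import *
s=arm.observe();print(s["time"],s["tcp_pos"],s["orientation"],s["qd"].round(4))
E
```

```text
1.4 [0.47631633 0.27084469 0.19988468] [-4.66491559e-04  5.29479380e-01  8.48322679e-01 -3.64208026e-05] [-0.0043 -0.0009  0.0057  0.0013  0.0025  0.0007  0.0046]
```

Call:
carry_out([
  [[0,0,0.1],[0,0,0]],
  [[0,0,0.2],[0,0,0]],
], fingers=0.4)

```text
time: 1.65
tcp_pos: [0.477, 0.2712, 0.0994]
orientation: [-0.0, 0.53, 0.848, 0.001]
contact_force: [0.5, 0.2, -0.7]
finger_gap: 0.814
```

Call:
carry_out([
  [[-0.004,0,0.08],[0,0,0]],
  [[-0.004,0,0.13],[0,0,0]],
  [[-0.004,0,0.146],[0,0,0]],
  [[-0.004,0,0.146],[0,0,0]],
])

```text
time: 2.15
tcp_pos: [0.4781, 0.2678, 0.0272]
orientation: [-0.0, 0.53, 0.848, -0.0]
contact_force: [-0.5, -0.7, 0.3]
finger_gap: 0.7
```

Call:
carry_out([
  [[0,0,0],[0,0,0]],
  [[0,0,0],[0,0,0]],
  [[0,0,0],[0,0,0]],
  [[0,0,0],[0,0,0]],
], fingers=-1, force=25)

```text
time: 2.65
tcp_pos: [0.4786, 0.2669, 0.0276]
orientation: [-0.0, 0.531, 0.847, 0.0]
contact_force: [-1.0, -0.7, 3.8]
finger_gap: 0.332
```

```bash
python3 - <<'E'
from h import *
s=arm.observe();print(s["contact_force"],s["finger_gap"])
move([.5283,.0357,.13],-82.74)
E
```

```text
[-0.9967473  -0.73984135  3.82733746] 0.3318357136885986
row [-0.4594, -0.112, -0.205] [-0.0, -0.0002, 1.2065]
```

Call:
carry_out([
  [[0,0,-0.08],[0,0,0]],
  [[0,0,-0.2],[0,0,0]],
  [[-0.1,-0.025,-0.205],[0,0,0.1]],
  [[-0.2,-0.05,-0.205],[0,0,0.2]],
  [[-0.3,-0.075,-0.205],[0,0,0.3]],
  [[-0.4,-0.1,-0.205],[0,0,0.4]],
  [[-0.46,-0.112,-0.205],[0,0,0.5]],
  [[-0.46,-0.112,-0.205],[0,0,0.6]],
  [[-0.46,-0.112,-0.205],[0,0,0.7]],
  [[-0.46,-0.112,-0.205],[0,0,0.8]],
])

```text
time: 3.9
tcp_pos: [0.5281, 0.0352, 0.1294]
orientation: [-0.0, 0.929, 0.371, -0.0]
contact_force: [0.6, 0.6, -1.9]
finger_gap: 0.336
```

```bash
python3 - <<'E'
from h import *
s=arm.observe();print(s["contact_force"],s["finger_gap"])
move([.5283,.0357,.13],-82.74)
E
```

```text
[ 0.56464331  0.58644735 -1.92329056] 0.3359476600384557
row [0.0009, -0.0003, -0.0011] [-0.0002, 0.0003, 0.403]
```

Call:
carry_out([
  [[0,0,0],[0,0,0.11]],
  [[0,0,0],[0,0,0.22]],
  [[0,0,0],[0,0,0.33]],
  [[0,0,0],[0,0,0.403]],
  [[0,0,0],[0,0,0.403]],
  [[0,0,0],[0,0,0.403]],
])

```text
time: 4.65
tcp_pos: [0.5283, 0.0355, 0.1295]
orientation: [-0.0, 0.998, 0.067, -0.0]
contact_force: [1.3, 0.2, -1.5]
finger_gap: 0.34
```

```bash
python3 - <<'E'
from h import *
s=arm.observe();print(s["tcp_pos"],s["orientation"],s["contact_force"],s["moment"],s["finger_gap"],s["joint_pos"].round(2))
P=arm.camera_params("wrist")
cv2.imwrite("pics/w2.png",arm.grab_frame("wrist")[:,:,::-1])
a=np.radians(-82.74);R=np.array([[np.cos(a),-np.sin(a)],[np.sin(a),np.cos(a)]]);t=[.52298,-.08092]
def pl(x,y,z): return proj("wrist",np.r_[np.array([x,y])/1e3@R.T+t,z/1e3],P).round(0)[0].tolist()
print("corners",[pl(*c,8) for c in((-100,220),(130,220),(130,-40),(-100,-40))])
print("roller",pl(0,27,28),"tip",pl(70,34+139,21),"housing",pl(70,34,60),"fence y0",pl(-100,0,28),pl(50,0,28))
E
```

```text
[0.52826385 0.03548555 0.12952784] [-2.71958800e-05  9.97734743e-01  6.72708026e-02 -1.42754339e-04] [ 1.30933305  0.23105156 -1.53068058] [-0.00135516  0.17820457  0.02028638] 0.33985604300110356 [-0.85  0.42  0.85  2.01 -0.4   0.89 -1.22]
corners [[342.0, 2.0], [574.0, 39.0], [551.0, 289.0], [337.0, 293.0]]
roller [456.0, 230.0] tip [533.0, 71.0] housing [545.0, 234.0] fence y0 [339.0, 260.0] [503.0, 260.0]
```

View pics/w2.png

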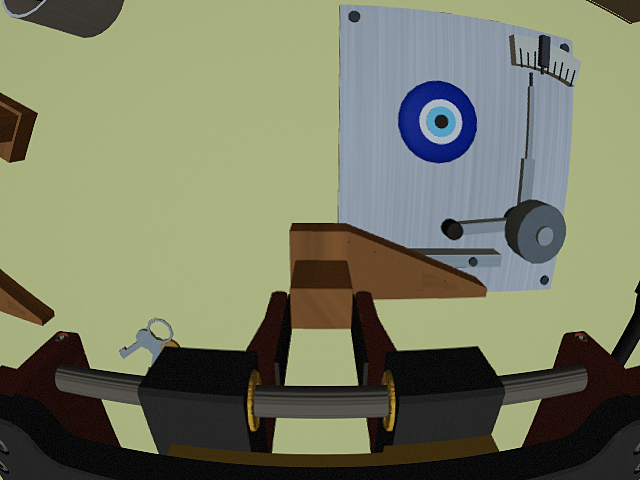

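The view matches the prediction to about 3 px: roller at (452,229), pointer tip at (531,73), housing at (545,236). The clip's nose is near (543,73), and the fence's working edge is near row 249. I zoom in on the scale and back-project these points.

```bash
cat >> h.py <<'E'
PT=np.array([.52298,-.08092]); PA=np.radians(-82.74); PR=np.array([[np.cos(PA),-np.sin(PA)],[np.sin(PA),np.cos(PA)]])
def toplate(px,z,P): return (ray("wrist",px,z,P)[:,:2]-PT)@PR*1e3
def plate2w(x,y): return PR@(np.array([x,y])/1e3)+PT
E
python3 - <<'E'
from h import *
P=arm.camera_params("wrist")
im=cv2.imread("pics/w2.png")
cv2.imwrite("pics/c2.png",cv2.resize(im[25:95,500:590],None,fx=8,fy=8,interpolation=2))
print("roller",toplate([(452,229)],.028,P),"housing",toplate([(545.,236)],.060,P))
print("fence edge",toplate([(430,249),(490,249.5),(500,250)],.028,P))
print("corners",toplate([(341,5),(573,40),(551,290)],.008,P))
print("tip/nose",toplate([(531,73),(543,73)],.021,P))
print("wedge tip in hand",toplate([(486,296),(486,289)],.1035,P), "tcp",(arm.observe()["tcp_pos"][:2]-PT)@PR*1e3)
print("cam",(-P["R"].T@P["t"]))
g=cv2.cvtColor(im,7)
for c in(430,460,490): print(c,g[240:270,c].tolist())
E
```

```text
roller [[-4.1876573  28.09950245]] housing [[70.85964698 32.46698419]]
fence edge [[-22.43201793  10.09091066]
 [ 35.15621667  10.07698186]
 [ 45.63440503   9.68216988]]
corners [[-100.31972465  216.84816335]
 [ 128.6201066   218.8013098 ]
 [ 130.20570673  -41.06627507]]
tip/nose [[ 68.12332859 171.18762936]
 [ 81.42716706 173.59146521]]
wedge tip in hand [[-0.80060346  0.27836731]
 [-1.80554676  5.61545639]] tcp [-114.76089611   20.00562019]
cam [0.61118262 0.0467881  0.32148465]
430 [149, 148, 149, 150, 151, 151, 153, 162, 88, 43, 54, 56, 55, 51, 53, 150, 141, 77, 30, 22, 23, 29, 21, 21, 36, 71, 70, 64, 64, 67]
460 [159, 156, 156, 155, 156, 156, 159, 169, 110, 56, 53, 55, 55, 46, 66, 151, 133, 132, 135, 130, 129, 134, 134, 134, 134, 129, 135, 100, 167, 178]
490 [153, 154, 153, 151, 154, 151, 153, 160, 106, 57, 52, 53, 56, 43, 84, 150, 137, 133, 134, 133, 132, 132, 135, 137, 132, 132, 134, 141, 150, 147]
```

View pics/c2.png

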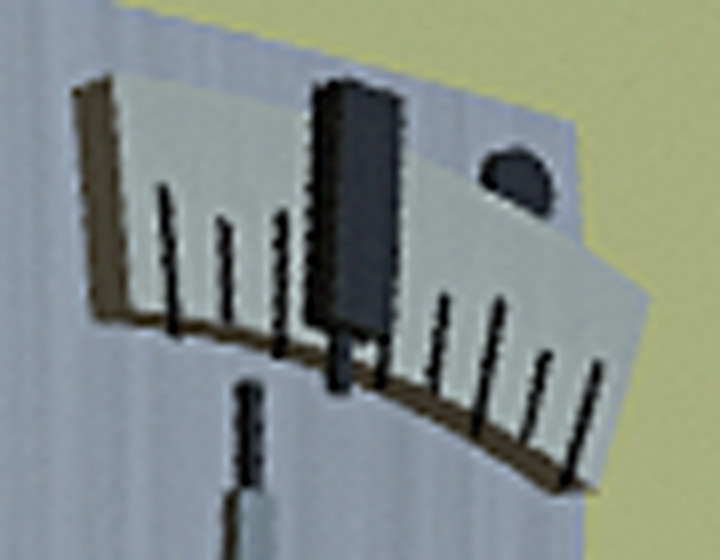

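The fence's dark side face spans rows 248–254, so its top working edge is at row 254.5. The clip's nose is at (542.2,73.5) and the pointer tip at (531,73). I check the wedge in hand against its nominal outline.

```bash
python3 - <<'E'
from h import *
P=arm.camera_params("wrist"); s=arm.observe()
print("fence top edge",toplate([(430,254.5),(490,254)],.028,P)[:,1],"base",toplate([(430,248.3),(490,248)],.008,P)[:,1])
print("tip/nose",toplate([(531,72.8),(542.2,73.5)],.021,P))
c=(s["tcp_pos"][:2]-PT)@PR*1e3; zu=s["tcp_pos"][2]-.026
def pr(x,y,z): return proj("wrist",np.r_[plate2w(c[0]+x,c[1]+y),zu+z/1e3],P).round(0)[0].tolist()
for n,q in dict(tiptop=(105,-8,20),tipbottomtop=(105,-14,20),tipbot=(105,-14,0),tailL=(-18,28,20),shoulder=(15,28,20),blkTopR=(15,11,61),blkTopL=(-15,11,61),blkbaseL=(-15,11,20),blkbaseR=(15,11,20)).items(): print(n,pr(*q))
E
```

```text
fence top edge [5.13974223 5.85002734] base [4.38558537 5.19791722]
tip/nose [[ 68.12400344 171.3742135 ]
 [ 80.52091749 172.95172594]]
tiptop [489.0, 293.0]
tipbottomtop [487.0, 301.0]
tipbot [476.0, 289.0]
tailL [290.0, 235.0]
shoulder [349.0, 236.0]
blkTopR [354.0, 295.0]
blkTopL [290.0, 294.0]
blkbaseL [296.0, 264.0]
blkbaseR [349.0, 264.0]
```

```bash
python3 - <<'E'
import cv2
im=cv2.imread("pics/w2.png")
cv2.imwrite("pics/c3.png",cv2.resize(im[215:335,285:495],None,fx=3.8,fy=3.8,interpolation=2))
E
```

```text
(no output)
```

View pics/c3.png

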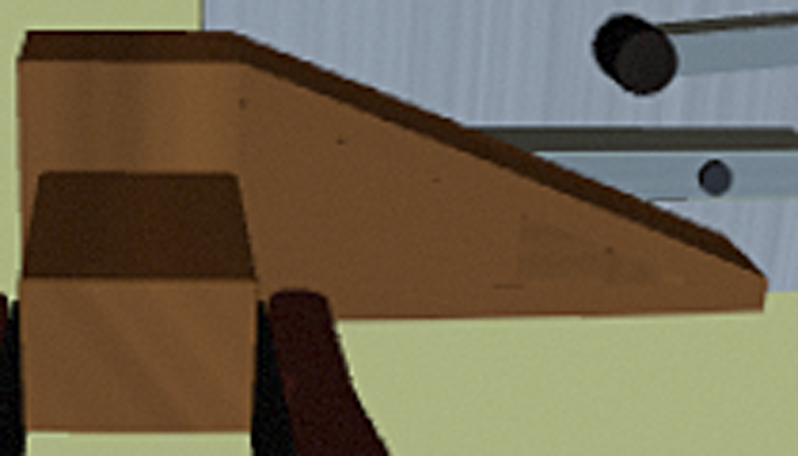

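The wedge in hand matches its nominal outline, shifted by about 5 px, so it sits roughly +2.5 mm in y, flat and square. The fence face is at plate y of about 5. Next I lower it beside the fence.

```bash
python3 - <<'E'
from h import *
move([*plate2w(-120,21.5),.040],-82.74)
E
```

```text
row [0.0031, -0.0104, 0.1792] [-0.0001, 0.0001, 0.0047]
```

Call:
carry_out([
  [[0.003,-0.01,0.05],[0,0,0.005]],
  [[0.003,-0.01,0.1],[0,0,0.005]],
  [[0.003,-0.01,0.15],[0,0,0.005]],
  [[0.003,-0.01,0.17],[0,0,0.005]],
  [[0.003,-0.01,0.179],[0,0,0.005]],
  [[0.003,-0.01,0.179],[0,0,0.005]],
])

```text
time: 5.45
tcp_pos: [0.5296, 0.0405, 0.0406]
orientation: [-0.0, 0.998, 0.062, 0.0]
contact_force: [0.2, 0.4, -1.1]
finger_gap: 0.332
```

```bash
cat >> h.py <<'E'
def st():
    s=arm.observe(); f=s["contact_force"]; q=s["orientation"]
    y=Ro.from_quat(np.r_[q[1:],q[0]]).as_matrix()[:,1]
    print("t",round(s["time"],2),"plate",((s["tcp_pos"][:2]-PT)@PR*1e3).round(2),"z",(s["tcp_pos"][2]*1e3).round(2),"yaw",np.degrees(np.arctan2(y[1],y[0])).round(2),"F plate",(f[:2]@PR).round(2),f[2].round(2),"M",s["moment"].round(3),"gap",round(s["finger_gap"]*88,1))
E
python3 -c "
from h import *
st()"
```

```text
t 5.45 plate [-119.63   21.95] z 40.56 yaw -82.87 F plate [-0.34  0.29] -1.11 M [0.03  0.215 0.017] gap 29.2
```

Call:
carry_out([
  [[0,0,0.003],[0,0,0]],
  [[0,0,0.006],[0,0,0]],
  [[0,0,0.008],[0,0,0]],
  [[0,0,0.008],[0,0,0]],
])

```text
time: 5.95
tcp_pos: [0.5292, 0.0406, 0.0361]
orientation: [-0.0, 0.998, 0.062, -0.0]
contact_force: [1.1, -0.3, -1.8]
finger_gap: 0.335
```

Call:
carry_out([
  [[0,0,0.001],[0,0,0]],
  [[0,0,0.002],[0,0,0]],
  [[0,0,0.002],[0,0,0]],
])

```text
time: 6.32
tcp_pos: [0.5293, 0.0407, 0.0355]
orientation: [-0.0, 0.998, 0.062, -0.0]
contact_force: [-2.5, 1.1, 4.2]
finger_gap: 0.335
```

Call:
carry_out([
  [[-0.001,0,-0.0005],[0,0,0]],
  [[-0.002,0,-0.0005],[0,0,0]],
  [[-0.003,0,-0.0005],[0,0,0]],
  [[-0.004,0,-0.0005],[0,0,0]],
])

```text
time: 6.82
tcp_pos: [0.5281, 0.0405, 0.0357]
orientation: [-0.0, 0.998, 0.062, 0.001]
contact_force: [1.3, 2.0, 2.9]
finger_gap: 0.334
```

```bash
python3 -c "
from h import *
st()"
```

```text
t 6.83 plate [-119.81   20.4 ] z 35.66 yaw -82.86 F plate [-1.79  1.5 ] 2.95 M [ 0.274 -0.403  0.039] gap 29.4
```

Call:
carry_out([
  [[-0.001,0,-0.0005],[0,0,0]],
  [[-0.002,0,-0.0005],[0,0,0]],
  [[-0.003,0,-0.0005],[0,0,0]],
  [[-0.003,0,-0.0005],[0,0,0]],
])

```text
time: 7.32
tcp_pos: [0.5255, 0.04, 0.0355]
orientation: [0.0, 0.998, 0.062, -0.0]
contact_force: [1.1, 0.8, 0.1]
finger_gap: 0.334
```

Call:
carry_out([
  [[-0.001,0,0],[0,0,0]],
  [[-0.002,0,0],[0,0,0]],
  [[-0.002,0,0],[0,0,0]],
])

```text
time: 7.7
tcp_pos: [0.5248, 0.04, 0.0356]
orientation: [0.0, 0.998, 0.062, 0.0]
contact_force: [1.2, 0.1, 0.9]
finger_gap: 0.336
```

```bash
python3 -c "
from h import *
st()"
```

```text
t 7.7 plate [-119.68   17.06] z 35.62 yaw -82.87 F plate [0.07 1.22] 0.89 M [ 0.101 -0.178  0.113] gap 29.6
```

Call:
carry_out([
  [[-0.001,0,0],[0,0,0]],
  [[-0.002,0,0],[0,0,0]],
  [[-0.002,0,0],[0,0,0]],
])

```text
time: 8.07
tcp_pos: [0.5241, 0.0399, 0.0357]
orientation: [0.0, 0.998, 0.062, 0.0]
contact_force: [2.0, 0.7, 0.3]
finger_gap: 0.329
```

```bash
python3 -c "
from h import *
st()"
```

```text
t 8.07 plate [-119.71   16.36] z 35.72 yaw -82.86 F plate [-0.47  2.11] 0.31 M [ 0.121 -0.394  0.15 ] gap 28.9
```

Call:
carry_out([
  [[-0.001,0,0],[0,0,0]],
  [[-0.001,0,0],[0,0,0]],
])

```text
time: 8.32
tcp_pos: [0.5236, 0.0399, 0.0358]
orientation: [-0.0, 0.998, 0.062, 0.0]
contact_force: [2.3, 0.1, -0.5]
finger_gap: 0.334
```

```bash
python3 -c "
from h import *
st()"
```

```text
t 8.32 plate [-119.75   15.9 ] z 35.76 yaw -82.86 F plate [0.22 2.25] -0.51 M [ 0.141 -0.476  0.182] gap 29.4
```

Call:
carry_out([
  [[-0.001,0,0.0006],[0,0,0]],
  [[-0.002,0,0.0006],[0,0,0]],
  [[-0.002,0,0.0006],[0,0,0]],
])

```text
time: 8.7
tcp_pos: [0.5231, 0.0399, 0.0357]
orientation: [-0.0, 0.998, 0.062, 0.001]
contact_force: [3.4, 0.3, 3.8]
finger_gap: 0.334
```

```bash
python3 -c "
from h import *
st()
P=arm.camera_params('wrist')
im=arm.grab_frame('wrist')[:,:,::-1]; cv2.imwrite('pics/w3.png',im)
cv2.imwrite('pics/c4.png',cv2.resize(im[200:340,285:500],None,fx=3.7,fy=3.7,interpolation=2))"
```

```text
t 8.7 plate [-119.85   15.43] z 35.73 yaw -82.86 F plate [0.13 3.41] 3.81 M [ 0.288 -0.868  0.262] gap 29.4
```

View pics/c4.png

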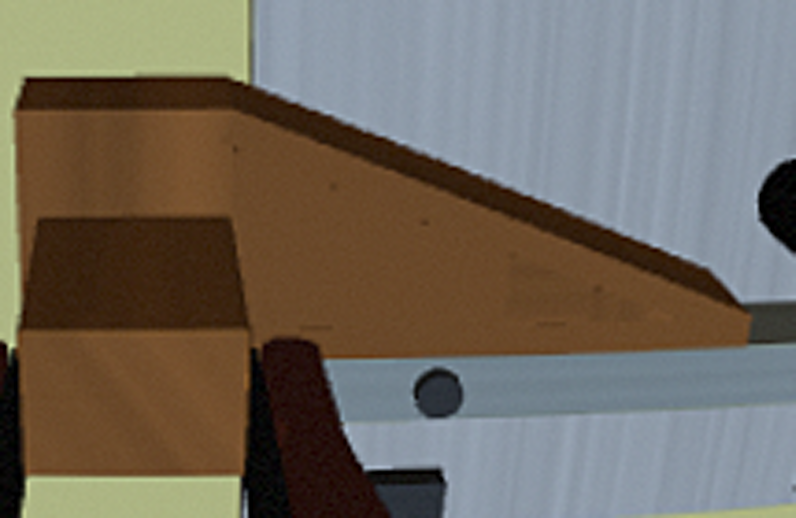

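The wedge lies flat with its straight side parallel on the fence and its tip just short of the roller. Contact is Fy 3.4 N. I slide it in.

Call:
carry_out([
  [[0.001,0.006,-0.0004],[0,0,0]],
  [[0.001,0.014,-0.0004],[0,0,0]],
  [[0.001,0.022,-0.0004],[0,0,0]],
  [[0.001,0.03,-0.0004],[0,0,0]],
  [[0.001,0.036,-0.0004],[0,0,0]],
  [[0.001,0.04,-0.0004],[0,0,0]],
  [[0.001,0.04,-0.0004],[0,0,0]],
])

```text
time: 9.62
tcp_pos: [0.5257, 0.022, 0.0358]
orientation: [-0.001, 0.998, 0.063, 0.0]
contact_force: [3.5, 5.6, 5.1]
finger_gap: 0.333
```

```bash
python3 -c "
from h import *
st()"
```

```text
t 9.62 plate [-101.73   15.7 ] z 35.76 yaw -82.79 F plate [-5.11  4.17] 5.05 M [ 1.358 -0.757  0.271] gap 29.3
```

Call:
carry_out([
  [[0.001,0.005,-0.001],[0,0,0]],
  [[0.001,0.01,-0.001],[0,0,0]],
  [[0.001,0.014,-0.001],[0,0,0]],
  [[0.001,0.014,-0.001],[0,0,0]],
])

```text
time: 10.12
tcp_pos: [0.5265, 0.0144, 0.0359]
orientation: [-0.001, 0.998, 0.063, -0.0]
contact_force: [3.0, 3.7, 1.2]
finger_gap: 0.336
```

```bash
python3 -c "
from h import *
st()"
```

```text
t 10.12 plate [-94.08  15.52] z 35.86 yaw -82.81 F plate [-3.25  3.4 ] 1.21 M [ 0.947 -0.754  0.246] gap 29.5
```

Call:
carry_out([
  [[0,0.005,0],[0,0,0]],
  [[0,0.01,0],[0,0,0]],
  [[0,0.014,0],[0,0,0]],
  [[0,0.014,0],[0,0,0]],
])

```text
time: 10.62
tcp_pos: [0.5275, 0.0096, 0.036]
orientation: [-0.002, 0.998, 0.063, -0.0]
contact_force: [3.8, 9.2, 4.2]
finger_gap: 0.329
```

```bash
cat >> h.py <<'E'
def polar(save=None):
    """unroll scale region about pivot at z=.021: rows r 115..160 mm, cols sweep -12..+32 mm at r=139; 8 px/mm"""
    P=arm.camera_params("wrist"); im=arm.grab_frame("wrist")[:,:,::-1]
    r=np.arange(115,160,.125)[::-1]; s=np.arange(-12,32,.125)
    S,Rr=np.meshgrid(s/139,r)
    X=70+Rr*np.sin(S);Y=34+Rr*np.cos(S)
    w=(PR@(np.c_[X.ravel(),Y.ravel()].T/1e3)).T+PT
    p=proj("wrist",np.c_[w,np.full(len(w),.021)],P).astype(np.float32).reshape(*X.shape,2)
    o=cv2.remap(np.ascontiguousarray(im),p[...,0],p[...,1],cv2.INTER_CUBIC)
    g=cv2.cvtColor(o,7).astype(float)
    if save: cv2.imwrite(save,cv2.resize(o,None,fx=2,fy=1.6,interpolation=2))
    for a in(126,130,133,135,136,137,138,139,140,141,142,143,145):
        row=g[np.abs(r-a).argmin()-2:np.abs(r-a).argmin()+3].mean(0); d=(np.median(row)-row)
        on=d>35; e=np.flatnonzero(np.diff(np.r_[0,on,0].astype(int))).reshape(-1,2)
        print(a,[(round(-12+(i+j-1)/16,1),round((j-i)/8,1),int(d[i:j].max())) for i,j in e])
E
python3 -c "
from h import *
st(); polar('pics/p1.png')"
```

```text
t 10.62 plate [-89.25  15.9 ] z 35.98 yaw -82.74 F plate [-8.67  4.96] 4.17 M [ 2.078 -0.631  0.191] gap 28.9
126 [(np.float64(-1.9), np.float64(5.0), 153)]
130 [(np.float64(-2.1), np.float64(4.8), 153)]
133 [(np.float64(-2.1), np.float64(4.6), 153)]
135 [(np.float64(-2.1), np.float64(4.5), 147)]
136 [(np.float64(-2.1), np.float64(4.6), 150)]
137 [(np.float64(-2.0), np.float64(4.6), 154)]
138 [(np.float64(-1.4), np.float64(3.2), 117), (np.float64(18.7), np.float64(0.8), 46), (np.float64(26.0), np.float64(11.9), 119)]
139 [(np.float64(9.3), np.float64(1.5), 60)]
140 [(np.float64(9.2), np.float64(2.0), 54)]
141 [(np.float64(1.4), np.float64(1.1), 45), (np.float64(9.1), np.float64(1.2), 52), (np.float64(15.3), np.float64(1.5), 54), (np.float64(29.3), np.float64(1.5), 54)]
142 [(np.float64(-11.9), np.float64(0.4), 45), (np.float64(1.2), np.float64(1.1), 48), (np.float64(9.2), np.float64(1.0), 44), (np.float64(15.2), np.float64(1.2), 50), (np.float64(29.2), np.float64(1.2), 50)]
143 [(np.float64(-12.0), np.float64(0.1), 37), (np.float64(1.3), np.float64(1.2), 54), (np.float64(9.1), np.float64(1.2), 52), (np.float64(15.2), np.float64(1.2), 54), (np.float64(22.0), np.float64(0.1), 35), (np.float64(29.3), np.float64(0.8), 54)]
145 [(np.float64(-11.7), np.float64(0.8), 164), (np.float64(-5.2), np.float64(2.0), 164), (np.float64(1.5), np.float64(2.1), 164), (np.float64(9.9), np.float64(5.0), 164), (np.float64(15.4), np.float64(2.4), 164), (np.float64(22.3), np.float64(2.2), 164), (np.float64(29.4), np.float64(2.0), 164)]
```

View pics/p1.png

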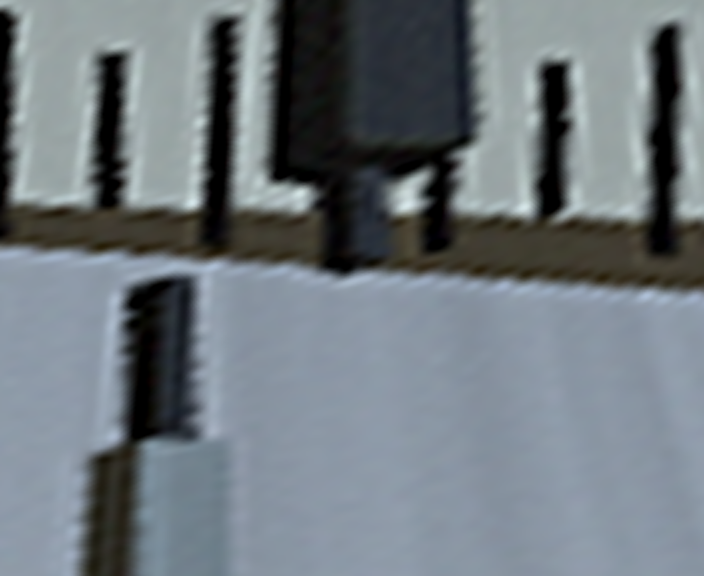

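Here the pointer's top face is at s≈−1.1 mm and the clip's nose at s≈+11.1 mm, so about 12.2 mm remains and the pointer is still at rest. I ease the fence load and go on.

Call:
carry_out([
  [[0.003,0.004,-0.001],[0,0,0]],
  [[0.003,0.008,-0.001],[0,0,0]],
  [[0.003,0.012,-0.001],[0,0,0]],
  [[0.003,0.012,-0.001],[0,0,0]],
])

```text
time: 11.18
tcp_pos: [0.5286, 0.0044, 0.0361]
orientation: [-0.003, 0.998, 0.064, -0.001]
contact_force: [2.0, 11.1, 4.0]
finger_gap: 0.333
```

```bash
cat >> h.py <<'E'
def ptr():
    """pointer and nose sweep positions (mm), from dark runs near r 134 and 140"""
    import io,contextlib
    b=io.StringIO()
    with contextlib.redirect_stdout(b): polar()
    print([l for l in b.getvalue().splitlines() if l[:3] in("135","136","140")] )
E
sed -i 's/(round(-12+(i+j-1)\/16,1),round((j-i)\/8,1),int/(float(-12+(i+j-1)\/16),float((j-i)\/8),int/' h.py
python3 -c "
from h import *
st(); ptr()"
```

```text
t 11.18 plate [-83.93  16.37] z 36.1 yaw -82.72 F plate [-10.77   3.35] 3.95 M [ 2.369 -0.186  0.164] gap 29.3
['135 [(2.0625, 4.5, 154)]', '136 [(2.0, 4.625, 154)]', '140 [(9.125, 2.125, 54)]']
```

Call:
carry_out([
  [[0.002,0.004,-0.001],[0,0,0]],
  [[0.002,0.008,-0.002],[0,0,0]],
  [[0.002,0.01,-0.002],[0,0,0]],
  [[0.002,0.01,-0.002],[0,0,0]],
])

```text
time: 11.72
tcp_pos: [0.5294, -0.0008, 0.0367]
orientation: [-0.002, 0.998, 0.063, -0.002]
contact_force: [0.5, 8.8, 0.5]
finger_gap: 0.334
```

```bash
python3 -c "
from h import *
st(); ptr()"
```

```text
t 11.72 plate [-78.69  16.45] z 36.66 yaw -82.74 F plate [-8.64  1.63] 0.54 M [ 2.23  -0.087  0.156] gap 29.4
['135 [(6.0, 4.375, 155)]', '136 [(6.0, 4.625, 155)]', '140 [(9.125, 1.875, 58)]']
```

Call:
carry_out([
  [[0,0.003,0.0005],[0,0,0]],
  [[0,0.006,0.0005],[0,0,0]],
  [[0,0.007,0.0005],[0,0,0]],
  [[0,0.007,0.0005],[0,0,0]],
])

```text
time: 12.28
tcp_pos: [0.5298, -0.0038, 0.0365]
orientation: [-0.003, 0.998, 0.064, -0.002]
contact_force: [0.8, 9.6, 2.8]
finger_gap: 0.336
```

```bash
python3 -c "
from h import *
st(); polar('pics/p2.png')"
```

```text
t 12.28 plate [-75.66  16.54] z 36.49 yaw -82.72 F plate [-9.44  2.04] 2.78 M [2.45  0.008 0.185] gap 29.6
126 [(8.375, 4.875, 151)]
130 [(8.375, 4.625, 155)]
133 [(8.5625, 4.75, 155)]
135 [(8.4375, 4.5, 156)]
136 [(8.5625, 4.25, 156)]
137 [(8.5625, 4.25, 157)]
138 [(9.25, 2.875, 108), (23.6875, 1.0, 54), (28.375, 7.125, 114)]
139 [(9.375, 1.875, 107), (23.8125, 16.25, 73)]
140 [(9.125, 1.875, 54), (29.625, 0.375, 37)]
141 [(1.75, 1.375, 52), (9.25, 1.125, 49), (15.5625, 1.25, 53), (29.4375, 1.5, 54)]
142 [(-11.8125, 0.5, 49), (1.75, 0.875, 45), (9.1875, 1.0, 44), (15.625, 0.875, 42), (29.5, 1.125, 45)]
143 [(-11.75, 0.625, 41), (1.75, 1.125, 49), (9.25, 0.875, 42), (15.625, 1.125, 50), (29.5, 0.625, 48)]
145 [(-11.5, 1.125, 167), (-5.125, 2.125, 167), (1.9375, 2.0, 167), (9.8125, 4.5, 164), (15.75, 2.125, 167), (22.5625, 2.0, 167), (29.6875, 2.25, 167)]
```

View pics/p2.png

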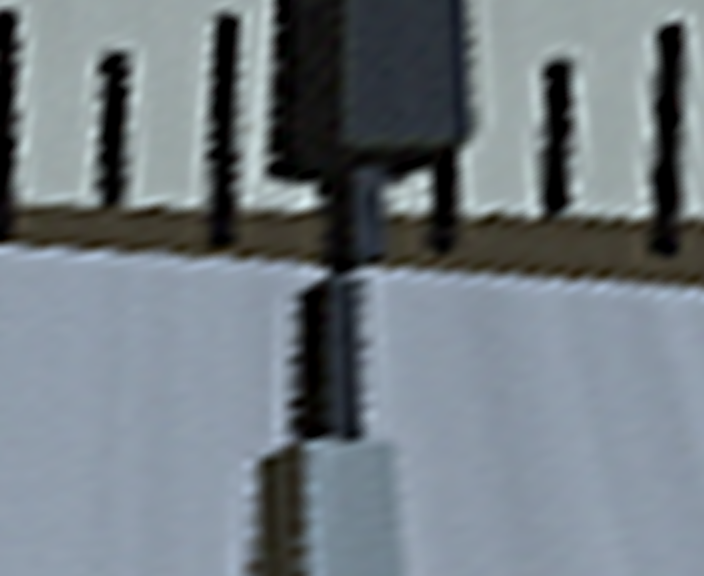

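The pointer's top is centred at about 345 px and the nose at about 366 px on the unrolled picture (16 px/mm), so about 1.4 mm of pointer travel remains, which is 1.7 mm of wedge.

Call:
carry_out([
  [[0,0.0015,0],[0,0,0]],
  [[0,0.003,0],[0,0,0]],
  [[0,0.0034,0],[0,0,0]],
  [[0,0.0034,0],[0,0,0]],
])

```text
time: 12.82
tcp_pos: [0.5301, -0.0053, 0.0365]
orientation: [-0.003, 0.998, 0.064, -0.002]
contact_force: [0.9, 10.6, 2.6]
finger_gap: 0.332
```

```bash
python3 -c "
from h import *
st(); ptr()"
```

```text
t 12.82 plate [-74.16  16.59] z 36.5 yaw -82.71 F plate [-10.38   2.24] 2.56 M [2.579 0.032 0.16 ] gap 29.2
['135 [(9.6875, 4.5, 155)]', '136 [(9.625, 4.375, 151)]', '140 [(9.25, 1.875, 58)]']
```

Call:
carry_out([
  [[0,-0.002,0],[0,0,0]],
  [[0.0005,-0.004,-0.0005],[0,0,0]],
  [[0.0005,-0.005,-0.0005],[0,0,0]],
  [[0.0005,-0.005,-0.0005],[0,0,0]],
])

```text
time: 13.38
tcp_pos: [0.53, -0.0053, 0.0366]
orientation: [-0.001, 0.998, 0.063, -0.002]
contact_force: [1.8, 6.2, -2.4]
finger_gap: 0.334
```

```bash
python3 -c "
from h import *
st(); ptr()"
```

```text
t 13.38 plate [-74.08  16.55] z 36.59 yaw -82.8 F plate [-5.96  2.62] -2.39 M [ 1.546 -0.141  0.217] gap 29.4
['135 [(9.625, 4.625, 149)]', '136 [(9.6875, 4.5, 156)]', '140 [(9.125, 1.375, 56), (29.4375, 0.5, 39)]']
```

Call:
carry_out([
  [[0,-0.002,0.0007],[0,0,0]],
  [[0,-0.004,0.0012],[0,0,0]],
  [[0,-0.004,0.0012],[0,0,0]],
])

```text
time: 13.8
tcp_pos: [0.5306, -0.0052, 0.0365]
orientation: [-0.0, 0.998, 0.062, -0.001]
contact_force: [-0.8, 2.5, -3.5]
finger_gap: 0.336
```

```bash
python3 -c "
from h import *
st(); ptr()"
```

```text
t 13.8 plate [-74.14  17.13] z 36.5 yaw -82.89 F plate [-2.55 -0.45] -3.47 M [0.968 0.267 0.178] gap 29.5
['135 [(10.0, 4.375, 156)]', '136 [(9.9375, 4.25, 156)]', '140 [(9.25, 2.125, 58)]']
```

Call:
carry_out([
  [[-0.001,0,0.001],[0,0,0]],
  [[-0.002,-0.001,0.002],[0,0,0]],
  [[-0.002,-0.001,0.002],[0,0,0]],
])

```text
time: 14.22
tcp_pos: [0.5307, -0.005, 0.036]
orientation: [0.0, 0.998, 0.062, 0.0]
contact_force: [-0.2, 2.4, -0.7]
finger_gap: 0.332
```

```bash
python3 -c "
from h import *
st(); ptr()"
```

```text
t 14.22 plate [-74.33  17.28] z 36.04 yaw -82.88 F plate [-2.37  0.08] -0.7 M [0.736 0.286 0.142] gap 29.2
['135 [(9.9375, 4.5, 156)]', '136 [(9.9375, 4.5, 152)]', '140 [(9.125, 2.125, 53), (29.1875, 0.75, 45)]']
```

Call:
carry_out([
  [[-0.001,0,0.0004],[0,0,0]],
  [[-0.0025,0,0.0008],[0,0,0]],
  [[-0.0025,0,0.0008],[0,0,0]],
])

```text
time: 14.65
tcp_pos: [0.53, -0.0049, 0.0358]
orientation: [0.0, 0.998, 0.062, 0.001]
contact_force: [0.8, 3.7, -0.3]
finger_gap: 0.336
```

```bash
python3 -c "
from h import *
st(); ptr()"
```

```text
t 14.65 plate [-74.49  16.61] z 35.79 yaw -82.86 F plate [-3.52  1.28] -0.31 M [ 0.738 -0.18   0.249] gap 29.6
['135 [(9.75, 4.375, 154)]', '136 [(9.8125, 4.5, 156)]', '140 [(9.0625, 1.75, 56)]']
```

Call:
carry_out([
  [[0,0,0],[0,0,0]],
  [[0,0,0],[0,0,0]],
  [[0,0,0],[0,0,0]],
  [[0,0,0],[0,0,0]],
], fingers=0.05)

```text
time: 15.2
tcp_pos: [0.5293, -0.0053, 0.0355]
orientation: [0.0, 0.998, 0.062, -0.0]
contact_force: [-0.4, -0.1, -0.2]
finger_gap: 0.526
```

```bash
python3 -c "
from h import *
st(); polar('pics/p3.png')"
```

```text
t 15.2 plate [-74.26  15.86] z 35.52 yaw -82.9 F plate [ 0.04 -0.36] -0.17 M [-0.028  0.137  0.005] gap 46.3
126 [(9.625, 4.875, 156)]
130 [(9.6875, 4.75, 156)]
133 [(9.6875, 4.5, 154)]
135 [(9.6875, 4.5, 155)]
136 [(9.6875, 4.25, 153)]
137 [(9.6875, 4.5, 156)]
138 [(10.1875, 3.25, 116), (27.0625, 9.75, 118)]
139 [(9.5, 1.375, 81), (16.5625, 0.25, 35), (18.0625, 1.0, 40), (19.75, 1.125, 40), (21.375, 1.125, 42), (23.0625, 1.25, 43), (24.6875, 0.75, 37)]
140 [(9.125, 1.875, 55)]
141 [(1.75, 1.125, 53), (9.25, 1.125, 47), (15.6875, 1.25, 54), (29.4375, 1.0, 44)]
142 [(-11.8125, 0.5, 50), (1.75, 0.875, 50), (9.125, 1.125, 47), (15.625, 1.125, 51), (29.625, 1.125, 48)]
143 [(-11.875, 0.375, 41), (1.8125, 1.25, 51), (9.125, 1.125, 48), (15.625, 1.125, 51), (29.625, 1.125, 51)]
145 [(-11.5625, 1.0, 169), (-5.0625, 2.25, 169), (1.9375, 2.0, 168), (10.0, 4.625, 168), (15.6875, 2.0, 169), (22.625, 2.125, 169), (29.5625, 2.25, 169)]
```

View pics/p3.png

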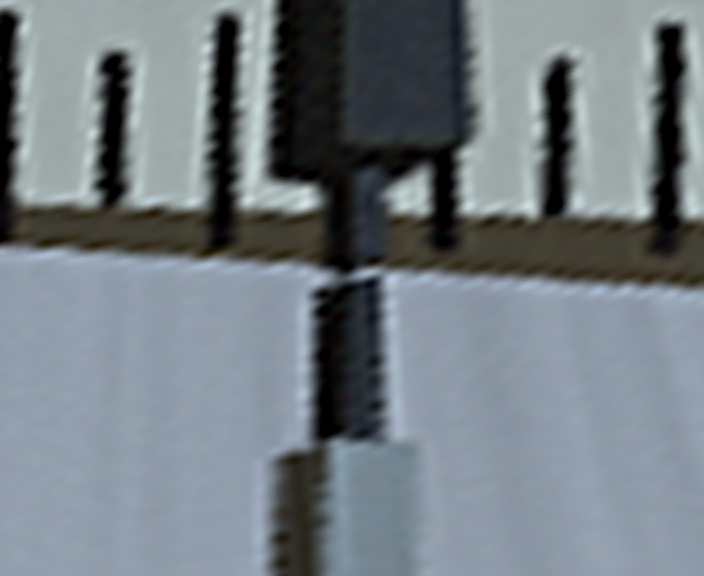

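With the wedge released, the pointer (316–382 px) sits in line with the nose (322–386 px), about 0.3 mm short, and the tool reads zero force. I lift away.

Call:
carry_out([
  [[0,0,-0.02],[0,0,0]],
  [[0,0,-0.08],[0,0,0]],
  [[0,0,-0.15],[0,0,0]],
  [[0,0,-0.2],[0,0,0]],
  [[0,0,-0.25],[0,0,0]],
  [[0,0,-0.25],[0,0,0]],
  [[0,0,-0.25],[0,0,0]],
  [[0,0,-0.25],[0,0,0]],
  [[0,0,-0.25],[0,0,0]],
  [[0,0,-0.25],[0,0,0]],
])

```text
time: 16.5
tcp_pos: [0.5292, -0.0051, 0.1602]
orientation: [0.0, 0.998, 0.062, -0.0]
contact_force: [0.2, -0.3, 0.3]
finger_gap: 0.525
```

```bash
python3 -c "
from h import *
st(); ptr()
cv2.imwrite('pics/w4.png',arm.grab_frame('wrist')[:,:,::-1])"
```

```text
t 16.5 plate [-74.42  15.77] z 160.18 yaw -82.88 F plate [0.31 0.14] 0.27 M [-0.005  0.077  0.04 ] gap 46.2
['135 [(9.625, 3.875, 122)]', '136 [(9.6875, 3.75, 129)]', '140 [(9.9375, 3.75, 147), (31.0625, 1.5, 42)]']
```

View pics/w4.png

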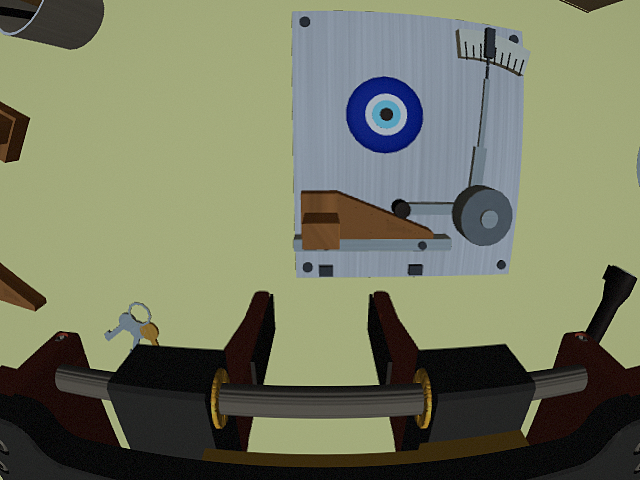

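The wedge lies flat against the fence, wedged at the roller (401,208). The pointer stands at the clip (488,62), and the nazar and keys have not moved. I hand in.

```bash
python3 -c "
from station import arm
print(arm.close_job())"
```

```text
the job is handed in; nothing more can be done
None
```

The wedge is fitted and released, the pointer stands at the marker clip, and I handed the job in at about 16.5 s of the 56 s allowed.

I gripped the 123 × 42 mm wedge by its block, laid it flat on the plate and felt for the fence at about 3.4 N. I then slid it in about 45 mm, eased off the load and let go.

- **Pointer:** after release it stood about 0.3 mm short of the clip's nose. After the arm had lifted away, the last reading put them within about 0.3 mm.
- **Forces:** the highest total I read on the tool while pushing was about 12 N. Sideways it never read more than 5 N. With the roller's push added, I estimate the fence saw about 7 N, under its 10 N limit. I only read forces at the end of each move, so brief peaks in between were not seen.
- **A small shift before letting go:** as I eased off the load the wedge lifted about 0.6 mm off the fence, moving the pointer about 0.3 mm. I pressed it back before releasing.
- **Final picture:** the wedge lies flat on the fence, wedged at the roller. The nazar, keys and clip had not visibly moved; I did not recheck the pen cup, torch or spoon rest closely.

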